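Close and secure the hinged back of a picture frame

TASK

The deep picture frame lies face down with its hinged back still standing open. With the fingertips, push the back down from its outer side, gently and without letting it slam, until it is fully shut; then push both wooden turn-buttons round so that they lie square across the edge of the back and hold it in. Only push: never pinch the back or lift the frame, keep the frame where it lies and leave the things around it alone.

Things in the scene. Friction and masses are not known exactly. Their poses are not given: they have to be found in the camera images.
- frame: Dark wooden frame, loose, about 2.2 kg, face down on a 3 mm green mat: 323 mm along its own x, 273 mm along y, 42 mm deep; rails 34 mm wide round a 255 x 205 mm opening. Origin: centre of its underside; z up; x points roughly away from the robot, y to its left. The back is hinged at the +y rail's inner edge; the turn-buttons sit on the -y rail. Braces and hangers on the rails stand under 4 mm.
- flap_panel (a joint): Opening angle of the hinged plywood back, rad: 0 = fully shut, flush with the top of the rails (a stop); grows as it opens; starts between 0.8 and 1.25. It swings about the frame's x axis through hinge_mid. The stiff hinge holds it at any angle; 1 to 3 N at its free edge moves it. Standing open, its outer face looks up and to frame +y.
- hinge_mid (a point): Middle of the hinge line, on the level of the frame's top: 102.5 mm to +y and 42 mm up from the frame's origin.
- flap_edge (a point): Middle of the free edge of the back, on its outer face (on top when shut). The back is 252 mm along the hinge, 203.5 mm from hinge line to free edge, 6 mm thick (9 with lining); its outer face passes through the hinge line. At opening angle a this point lies 203.5 mm from hinge_mid: cos(a) of that towards frame -y and sin(a) of it up.
- flap_lining: Grey card lining, 233 x 183 x 3 mm, glued to the inner face of the back (origin: its centre). It is touched only if the back is pinched or handled from inside, which is not allowed.
- button_near (a joint): Angle of the wooden turn-button nearer the robot, rad: 0 = pointing to frame -x along the rail, pi/2 = square across, pointing to frame +y over the back's edge; grows clockwise from above. Range -0.8 to 2.6, no stop at square; stays where left; about 1 N at the tip moves it. Starts -0.6 to 0.1. Bar 17 mm wide, 46.5 mm from pivot to rounded tip, 8 mm the other way, 1 to 12 mm above the rails.
- near_pivot (a point): Pivot axis of button_near, at the height of its top (54 mm above the frame's underside), at frame x = -52 mm, y = -119.5 mm, 17 mm outside the edge of the opening. A 15 mm screw head here stands 3.5 mm above the button.
- near_tip (a point): Rounded tip of button_near, at the height of its top.
- button_far (a joint): Angle of the turn-button farther from the robot; same size and meaning as button_near.
- far_pivot (a point): On the pivot axis of button_far, at the height of its top, at frame x = +68 mm, y = -119.5 mm.
- far_tip (a point): Rounded tip of button_far, at the height of its top.
- glue_jar: White glue jar, 68 mm across, 85 mm high, on the mat near the hinged side of the frame. Origin: centre of its underside. Leave alone.
- sanding_block: Cork block 90 x 55 x 32 mm near the hinged side of the frame. Origin: centre of its underside. Leave alone.
- screwdriver: Screwdriver with a black handle lying beside the frame on the turn-button side, pointing along the frame's x. Origin: about its middle, underside. Leave alone.
- screw_tin: Small open steel tin, 54 mm across, 26 mm high, beside the frame on the turn-button side. Origin: centre of its underside. Leave alone.
- tape_roll: Roll of brown tape lying flat, 96 mm across, 24 mm high, on the table well aside. Origin: centre of its underside. Leave alone.
- scissors: Scissors with red handles, about 200 mm long, lying on the table well aside. Origin: under their rivet. Leave alone.
- glue_brush: Brush with a wooden handle lying on the table well aside. Origin: about its middle, underside. Leave alone.

How it is judged:
On the way, in this order (a step that is already met when the one before it is completed fails the run):
1. the hinged back is fully shut (value of joint flap_panel below 0.03 rad), for 0.2 s.
2. both turn-buttons lie across the edge of the shut back (value of joint flap_panel below 0.03 rad and value of joint button_near between 1.18 and 1.96 rad and value of joint button_far between 1.18 and 1.96 rad), for 0.2 s.
At the end, for the whole second after the job is handed in: The back is fully shut (within 0.03 rad, about 6 mm at its free edge), both turn-buttons point square across its edge (90 degrees, give or take about 22) and are still; the frame lies flat within 30 mm of where it was and the other things within 25 mm of theirs (all of step 2 and velocity of joint button_near between -0.1 and 0.1 rad/s and velocity of joint button_far between -0.1 and 0.1 rad/s and velocity of joint flap_panel between -0.1 and 0.1 rad/s and distance of frame from where it was at the start of the episode below 0.03 m and angle between frame's own z axis and vertical below 0.05 rad and distance of each of glue_jar, screwdriver, screw_tin, sanding_block, tape_roll, scissors, glue_brush from where it was at the start of the episode below 0.025 m); the robot touches nothing.
It fails at once if the back is slammed (swings shut faster than 3 rad/s) (velocity of joint flap_panel below -3 rad/s).
It fails at once if the back is pinched or handled from its inner side (contact force between the fingers and flap_lining above 2 N).
It fails at once if a turn-button is swung over the opening before the back is down (value of joint flap_panel above 0.1 rad and value of joint any of button_near, button_far above 0.6 rad).
It fails at once if the frame is lifted, tipped or pushed more than 30 mm out of place (distance of frame from where it was at the start of the episode above 0.03 m or angle between frame's own z axis and vertical above 0.1 rad or height (world z) of frame above 0.015 m).
It fails at once if another thing is lifted, carried or pushed more than 25 mm (distance of any of glue_jar, screwdriver, screw_tin, sanding_block, tape_roll, scissors, glue_brush from where it was at the start of the episode above 0.025 m).
It also fails if it takes over 64 s, if anything falls off the work surface, if the arm or the gripper's body presses on something with over 40 N, if the wrist force passes 120 N, or if a joint passes its speed limit or range.

ROBOT

A 6-joint arm with a two-finger parallel gripper is mounted at the origin on the work surface. World frame = base frame: x ahead of the robot, y to its left, z up, the work surface at z = 0. Lengths are in m, angles in rad, forces in N, time in s.
With the tool pointing down it reaches from about 0.25 to 0.725 m from the base axis. Payload 4 kg.
Tool frame: the origin (TCP) lies where the fingers leave the gripper's body, on its centre line; the fingertips stand 73 mm ahead of it and the grasp point (between the pads) lies 54 mm ahead of it (bot.tips_ahead is the z of the fingertips in the tool frame, in m); z points along the fingers, y is the direction in which the jaws open and shut (so a half turn about z gives the same grasp; the last joint's range is limited). The gripper opens to 85 mm and grips with 20 to 120 N. Pads are 22 mm wide; open, the fingers measure 114 mm over their backs; the gripper's body (76 mm by 85 mm) begins 54 mm behind the grasp point. The pads swing forward as they close: fully open they stand 13 mm farther back than shut.
Start: joints at [-1.276, 0.241, 0.005, 1.335, 0, 1.571], TCP at [0.145, -0.478, 0.304] pointing down, gripper open.
Joint ranges: [-2.72, 2.72], [-1.05, 1.87], [-1.09, 1.28], [-1.99, 2.15], [-1.42, 1.44], [-3.14, 3.14]. Speed limits (rad/s): [2.79, 2.79, 3.14, 3.14, 3.14, 3.14].

INTERFACE

Orientations are given as a unit quaternion [x, y, z, w].
In Python, from workcell import readout, camera, get_calibration, order, bot gives the robot as it stands.
- The arm moves only by the tool send_rows, never from a script. Its argument "moves" is a list of rows, each a list of 3 entries, a list of its own where there are three numbers: the shift along the tool's x, y, z in mm, then the turn, a rotation vector about the tool's x, y, z in rad, then the finger opening in mm, from 0 to 85.4. In form: [[[dx, dy, dz], [ax, ay, az], grip], ...]. A call has 1 to 12 rows; each row is the pose to reach, as a shift and turn from the pose measured when the call began, along the tool's axes at that moment; what a row does not reach only later rows make up. A row lasts 1/12 s, in which the tool goes at most 41.7 mm and 7.16 degrees, less where a joint would pass 70% of its speed; a pose out of reach is approached as far as the arm can. A call with a gripper value outside its range is refused whole. The fingers move at their own pace and stop on an object; the grip force is fixed at half the most. Time passes only in rows, so rows that repeat a pose let the fingers close. It gives the time, the measured TCP pose, the force and the opening at its end, in the units of the state.
- readout.get_obs(): the state, without advancing time (a new reading comes with each control period).
- camera(name): name is "scene" or "top"; returns the picture (400x640x3 uint8, red, green, blue); there is no depth.
- get_calibration(name): a dict with "fx", "fy", "cx", "cy" (pixels), "k1" (the pictures are not rectified: a ray, as slopes to the right and down, at radius r is drawn at 1 + k1 r^2 times it, then the intrinsics apply), "R" (3x3) and "t" (3): a world point X has camera coordinates R X + t. Camera axes: x right, y down, z forward; pixel columns grow to the right and rows downward; lengths in m; the calibration is good to about 2 mm. A picture is of the moment at which its call begins. get_calibration takes no time and is no camera call.
- order.job_done(): hands the job in, once; it reports no verdict.
The state is a dict: "clock": time; "joint_pos": joint angles; "joint_vel": joint speeds; "tau": joint torques, N m; "eef_pos": TCP position; "tool_rot": TCP orientation; "ft_force": force on the tool from outside, world axes, zero at the start; "ft_torque": the same for the moment, N m; "grip_width": finger opening in m.
Only numpy, scipy, OpenCV 4.12 (cv2) and the standard library are available. Lean on these libraries where they do the work, as an engineer would, in place of code of your own. Each camera call takes 0.05 s, during which the arm holds its last target. There are 200 camera calls.

## Working session

There is one attempt and no reset: what is moved stays moved. The work goes in short steps, Python scripts to look and compute and a tool call to move; the robot and the scene stay as the last step left them, time stands still between calls to the robot, and variables do not carry over. Pictures are saved under pics/ and viewed, about 8 in all and at most 12, crops included, and the job is handed in when it is done.

Besides the shell and the picture viewer there is one more tool, called after "Emit:" as name([rows], argument=value, ...), one row to a line, values as JSON. send_rows: Moves the arm, as the interface text tells. Its arguments: {"type":"object","properties":{"moves":{"type":"array","items":{"type":"array"}}},"required":["moves"]}

```bash
mkdir -p pics
cat > h.py <<'E'
import numpy as np, cv2
from scipy.spatial.transform import Rotation as Ro
from workcell import readout, camera, get_calibration, order, bot
def snap(n,f,crop=None,s=1):
    im=camera(n)[:,:,::-1]
    if crop: x0,y0,x1,y1=crop; im=im[y0:y1,x0:x1]
    im=cv2.resize(im,None,fx=s,fy=s,interpolation=cv2.INTER_CUBIC); cv2.imwrite('pics/'+f,im)
def px(n,u,v,z):
    c=get_calibration(n);R=np.array(c['R']);t=np.array(c['t'])
    d=np.array([(u-c['cx'])/c['fx'],(v-c['cy'])/c['fy']]);p=d.copy()
    for _ in range(20): p=d/(1+c['k1']*(p@p))
    r=R.T@np.array([p[0],p[1],1]);o=-R.T@t
    return o+r*(z-o[2])/r[2]
def proj(n,X):
    c=get_calibration(n);q=np.array(c['R'])@X+np.array(c['t']);p=q[:2]/q[2];p=p*(1+c['k1']*(p@p))
    return p*[c['fx'],c['fy']]+[c['cx'],c['cy']]
E
python3 - <<'E'
from h import *
snap('top','t1.png',s=1.25);snap('scene','s1.png',s=1.25)
o=readout.get_obs();print(o['clock'],o['eef_pos'],o['tool_rot'],o['grip_width'],bot.tips_ahead)
for n in('top','scene'):
    c=get_calibration(n);print(n,-np.array(c['R']).T@np.array(c['t']))
E
```

```text
0.1 [ 0.1451589  -0.4780152   0.30309433] [ 9.89154155e-01  1.46878087e-01 -1.27485326e-04 -9.32644799e-04] 0.08532408708305077 0.0726
top [ 0.34435751 -0.02373541  1.36017046]
scene [ 1.17442679 -0.71239617  0.71486171]
```

View pics/t1.png

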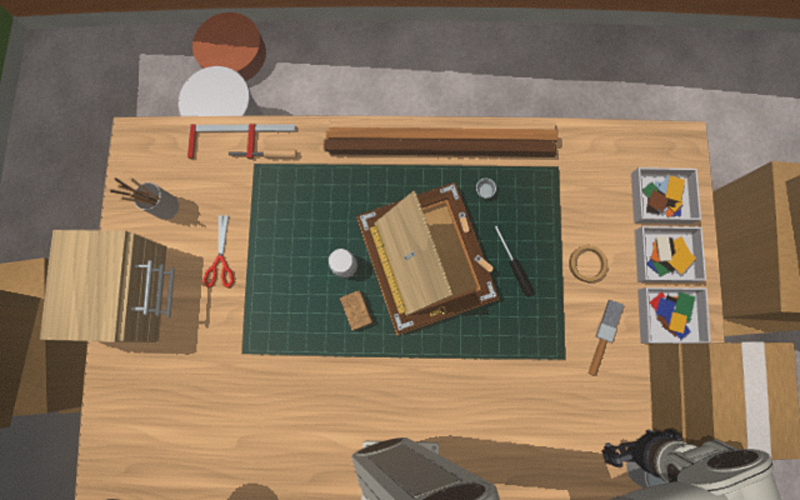

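View pics/s1.png

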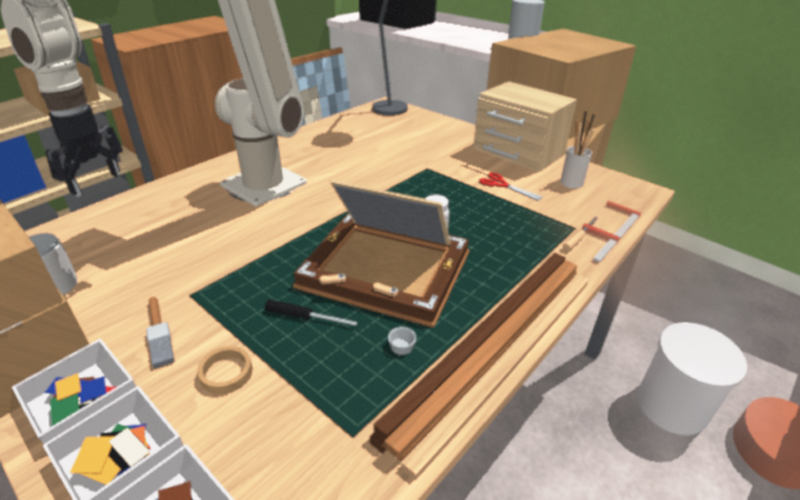

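Run:
```python
from h import *
snap('top','t2.png',(270,135,420,285),4);snap('scene','s2.png',(220,130,390,270),4)
```

```text
(no output)
```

View pics/t2.png

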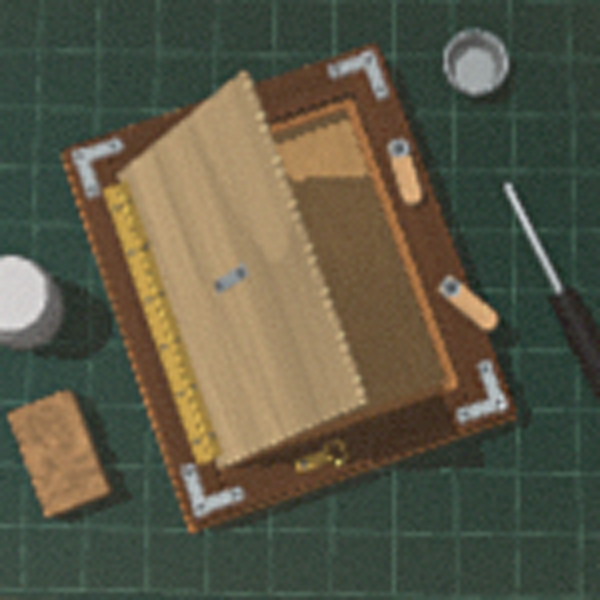

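View pics/s2.png

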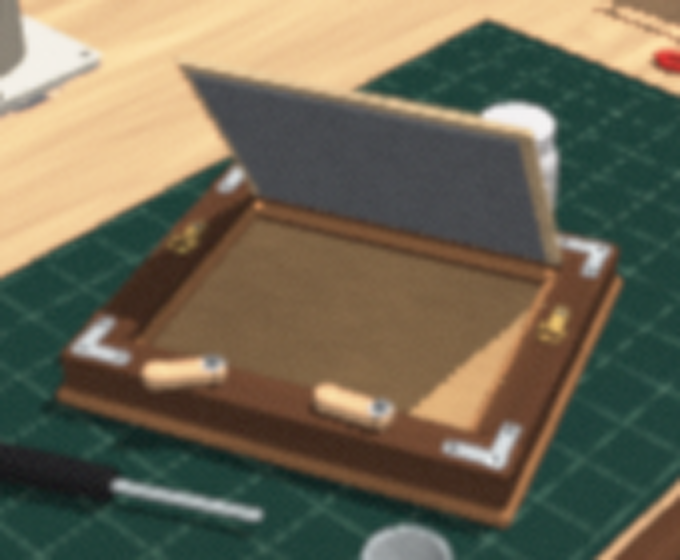

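```bash
cat > fit.py <<'E'
from h import *
from scipy.optimize import least_squares
U=lambda x,y:np.array([270+(x+.5)/4-.5,135+(y+.5)/4-.5])
C=[px('top',*U(*p),.045) for p in [(380,45),(63,153),(192,530),(517,415)]]
L=[(.1615,-.1365),(.1615,.1365),(-.1615,.1365),(-.1615,-.1365)]
print(np.round(C,4),[np.linalg.norm(C[i]-C[(i+1)%4]).round(3) for i in range(4)])
def W(q,l): 
    c,s=np.cos(q[2]),np.sin(q[2]); return np.array([q[0]+c*l[0]-s*l[1],q[1]+s*l[0]+c*l[1],.003+l[2]])
r=least_squares(lambda q:np.concatenate([W(q,(*l,.042))[:2]-c[:2] for l,c in zip(L,C)]),[.4,0,.3]);q=r.x
print('frame',q,np.round(r.fun*1000,1))
def E(a,x,q=q): return W(q,(x,.1025-.2035*np.cos(a),.042+.2035*np.sin(a)))
S=lambda x,y:np.array([220+(x+.5)/4-.5,130+(y+.5)/4-.5])
ob=[('top',U(245,72),.126),('top',U(363,402),-.126),('scene',S(180,65),-.126),('scene',S(537,133),.126)]
f=least_squares(lambda a:np.concatenate([proj(n,E(a[0],x))-u for n,u,x in ob]),[1.0])
print('angle',f.x,np.round(f.fun,1))
for nm,x,t in(('near',-.052,(490,322)),('far',.068,(415,200))):
    P=W(q,(x,-.1195,.054));T=px('top',*U(*t),.057);d=Ro.from_euler('z',-q[2]).apply(T-P)
    print(nm,P,T,np.linalg.norm(d),'ang',np.arctan2(d[1],-d[0]))
print('jar',px('top',*U(18,295),.085),'block',px('top',*U(60,452),.035))
E
python3 fit.py
```

```text
[[ 0.7611 -0.1344  0.045 ]
 [ 0.6668  0.1237  0.045 ]
 [ 0.3646  0.0131  0.045 ]
 [ 0.4584 -0.2424  0.045 ]] [np.float64(0.275), np.float64(0.322), np.float64(0.272), np.float64(0.321)]
frame [ 0.56273882 -0.06000645  0.34850138] [ 0.   1.3  1.1 -0.2 -0.2  0.  -0.9 -1. ]
angle [0.9994564] [ 0.1  0.7  0.8  1.6 -2.  -1.7 -2.3 -0.3]
near [ 0.55467279 -0.19008023  0.057     ] [ 0.53073122 -0.21999982  0.057     ] 0.038319453852293885 ang -0.547433839041623
far [ 0.66745906 -0.14910147  0.057     ] [ 0.6285621  -0.16113375  0.057     ] 0.04071546716556676 ang 0.04850037263414197
jar [0.54301177 0.15086176 0.085     ] block [0.42457643 0.11975999 0.035     ]
```

```bash
cat >> h.py <<'E'
Q=np.array([.5627,-.0600,.3485])
def W(l):
    c,s=np.cos(Q[2]),np.sin(Q[2]); return np.array([Q[0]+c*l[0]-s*l[1],Q[1]+s*l[0]+c*l[1],l[2]])
def go(*tips):
    "tip targets: frame x,y, world z -> shift in tool mm"
    o=readout.get_obs();R=Ro.from_quat(o['tool_rot'])
    D=Ro.from_euler('z',Q[2])*Ro.from_euler('x',np.pi)
    tip=np.array(o['eef_pos'])+R.apply([0,0,.0726]);l=Ro.from_euler('z',-Q[2]).apply(tip-[Q[0],Q[1],0])
    print('t',round(o['clock'],2),'tip(frame)',np.round(l*1000,1),'F',np.round(Ro.from_euler('z',-Q[2]).apply(o['ft_force']),1),'turn',np.round((R.inv()*D).as_rotvec(),3),'grip',o['grip_width'])
    for t in tips:
        g=W(t)+D.apply([0,0,-.0726])
        print(t,np.round(R.inv().apply(g-np.array(o['eef_pos']))*1000,0).tolist())
E
python3 -c "
from h import *
go((0,.06,.29),(0,.06,.20))"
```

```text
t 0.2 tip(frame) [-535.2 -250.4  230.7] F [ 1.  -0.7  0.3] turn [-0.001 -0.    -0.054] grip 0.08546139211701706
(0, 0.06, 0.29) [518.0, -339.0, -59.0]
(0, 0.06, 0.2) [518.0, -339.0, 31.0]
```

Emit:
send_rows([
  [[0, 0, -60], [0, 0, 0], 0],
  [[0, 0, -60], [0, 0, -0.05], 0],
  [[518, -339, -60], [0, 0, -0.054], 0],
  [[518, -339, -60], [0, 0, -0.054], 0],
  [[518, -339, -60], [0, 0, -0.054], 0],
  [[518, -339, -60], [0, 0, -0.054], 0],
  [[518, -339, -60], [0, 0, -0.054], 0],
  [[518, -339, -60], [0, 0, -0.054], 0],
  [[518, -339, -60], [0, 0, -0.054], 0],
  [[518, -339, -60], [0, 0, -0.054], 0],
  [[518, -339, -60], [0, 0, -0.054], 0],
  [[518, -339, -60], [0, 0, -0.054], 0],
])

```text
clock: 1.2
eef_pos: [0.4133, -0.1567, 0.3637]
tool_rot: [0.985, 0.174, 0.0, -0.001]
ft_force: [-0.2, -0.6, -0.2]
grip_width: -0.0002
```

```bash
python3 -c "
from h import *
go((0,.06,.29),(0,.06,.20))"
```

```text
t 1.2 tip(frame) [-173.4  -39.8  291.1] F [-0.4 -0.5 -0.2] turn [-0.001 -0.     0.   ] grip -0.00018396693700259341
(0, 0.06, 0.29) [173.0, -100.0, 1.0]
(0, 0.06, 0.2) [173.0, -100.0, 91.0]
```

Emit:
send_rows([
  [[173, -100, 0], [0, 0, 0], 0],
  [[173, -100, 0], [0, 0, 0], 0],
  [[173, -100, 0], [0, 0, 0], 0],
  [[173, -100, 0], [0, 0, 0], 0],
  [[173, -100, 0], [0, 0, 0], 0],
  [[173, -100, 30], [0, 0, 0], 0],
  [[173, -100, 60], [0, 0, 0], 0],
  [[173, -100, 90], [0, 0, 0], 0],
  [[173, -100, 90], [0, 0, 0], 0],
])

```text
clock: 1.95
eef_pos: [0.5382, -0.003, 0.267]
tool_rot: [0.985, 0.174, -0.007, -0.002]
ft_force: [-1.3, 0.4, -0.5]
grip_width: -0.0003
```

```bash
python3 -c "
from h import *
r=.165
go(*[(0,round(.1025-r*np.cos(a)+.0145,4),round(.045+r*np.sin(a),4)) for a in np.arange(1.08,-.01,-.06)])
snap('scene','s3.png',(200,60,400,210),4)"
```

```text
t 1.95 tip(frame) [ -4.5  62.4 194.4] F [-1.1  0.8 -0.5] turn [-0.006  0.012  0.001] grip -0.00026548477210388866
(0, np.float64(0.0392), np.float64(0.1905)) [4.0, 23.0, 4.0]
(0, np.float64(0.0306), np.float64(0.1856)) [4.0, 31.0, 9.0]
(0, np.float64(0.0224), np.float64(0.1802)) [4.0, 40.0, 14.0]
(0, np.float64(0.0144), np.float64(0.1742)) [4.0, 48.0, 20.0]
(0, np.float64(0.0069), np.float64(0.1679)) [4.0, 55.0, 26.0]
(0, np.float64(-0.0003), np.float64(0.161)) [4.0, 62.0, 33.0]
(0, np.float64(-0.007), np.float64(0.1538)) [4.0, 69.0, 40.0]
(0, np.float64(-0.0133), np.float64(0.1462)) [4.0, 76.0, 48.0]
(0, np.float64(-0.0192), np.float64(0.1382)) [4.0, 81.0, 56.0]
(0, np.float64(-0.0245), np.float64(0.1298)) [4.0, 87.0, 64.0]
(0, np.float64(-0.0294), np.float64(0.1212)) [4.0, 92.0, 73.0]
(0, np.float64(-0.0337), np.float64(0.1123)) [4.0, 96.0, 81.0]
(0, np.float64(-0.0374), np.float64(0.1031)) [5.0, 100.0, 91.0]
(0, np.float64(-0.0406), np.float64(0.0938)) [5.0, 103.0, 100.0]
(0, np.float64(-0.0433), np.float64(0.0842)) [5.0, 106.0, 110.0]
(0, np.float64(-0.0453), np.float64(0.0745)) [5.0, 108.0, 119.0]
(0, np.float64(-0.0468), np.float64(0.0648)) [5.0, 110.0, 129.0]
(0, np.float64(-0.0477), np.float64(0.0549)) [5.0, 110.0, 139.0]
(0, np.float64(-0.048), np.float64(0.045)) [5.0, 111.0, 149.0]
```

View pics/s3.png

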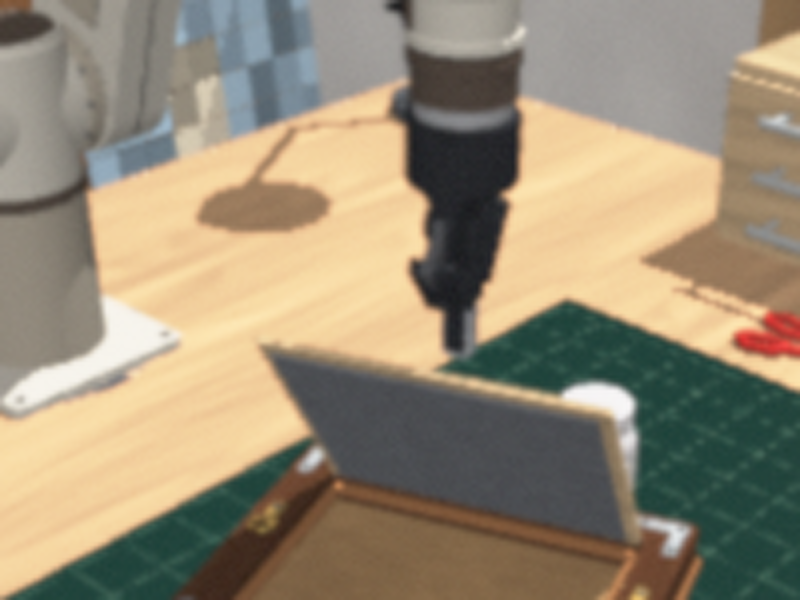

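The gripper is shut, with its tips at crop pixel (460,350), behind the panel's free edge on its outer side. The edge runs from (265,345) to (610,410). I'm starting the push.

Emit:
send_rows([
  [[4, 23, 4], [0, 0, 0], 0],
  [[4, 31, 9], [0, 0, 0], 0],
  [[4, 40, 14], [0, 0, 0], 0],
  [[4, 48, 20], [0, 0, 0], 0],
  [[4, 55, 26], [0, 0, 0], 0],
  [[4, 62, 33], [0, 0, 0], 0],
  [[4, 69, 40], [0, 0, 0], 0],
  [[4, 76, 48], [0, 0, 0], 0],
  [[4, 81, 56], [0, 0, 0], 0],
  [[4, 87, 64], [0, 0, 0], 0],
])

```text
clock: 2.83
eef_pos: [0.5724, -0.084, 0.205]
tool_rot: [0.985, 0.174, -0.005, -0.001]
ft_force: [1.1, 0.5, 1.1]
grip_width: -0.0
```

```bash
python3 -c "
from h import *
r=.165
go(*[(0,round(.1025-r*np.cos(a)+.0145,4),round(.045+r*np.sin(a),4)) for a in np.arange(.54,-.07,-.06)])
snap('scene','s4.png',(200,60,400,210),4)"
```

```text
t 2.83 tip(frame) [  0.3 -25.5 132.4] F [1.2 0.1 1.1] turn [-0.004  0.008  0.001] grip -1.5103849764943872e-05
(0, np.float64(-0.0245), np.float64(0.1298)) [-1.0, -1.0, 3.0]
(0, np.float64(-0.0294), np.float64(0.1212)) [-1.0, 4.0, 11.0]
(0, np.float64(-0.0337), np.float64(0.1123)) [-1.0, 8.0, 20.0]
(0, np.float64(-0.0374), np.float64(0.1031)) [-1.0, 12.0, 29.0]
(0, np.float64(-0.0406), np.float64(0.0938)) [-1.0, 15.0, 39.0]
(0, np.float64(-0.0433), np.float64(0.0842)) [-1.0, 18.0, 48.0]
(0, np.float64(-0.0453), np.float64(0.0745)) [-0.0, 20.0, 58.0]
(0, np.float64(-0.0468), np.float64(0.0648)) [-0.0, 21.0, 67.0]
(0, np.float64(-0.0477), np.float64(0.0549)) [-0.0, 22.0, 77.0]
(0, np.float64(-0.048), np.float64(0.045)) [-0.0, 23.0, 87.0]
(0, np.float64(-0.0477), np.float64(0.0351)) [-0.0, 22.0, 97.0]
```

View pics/s4.png

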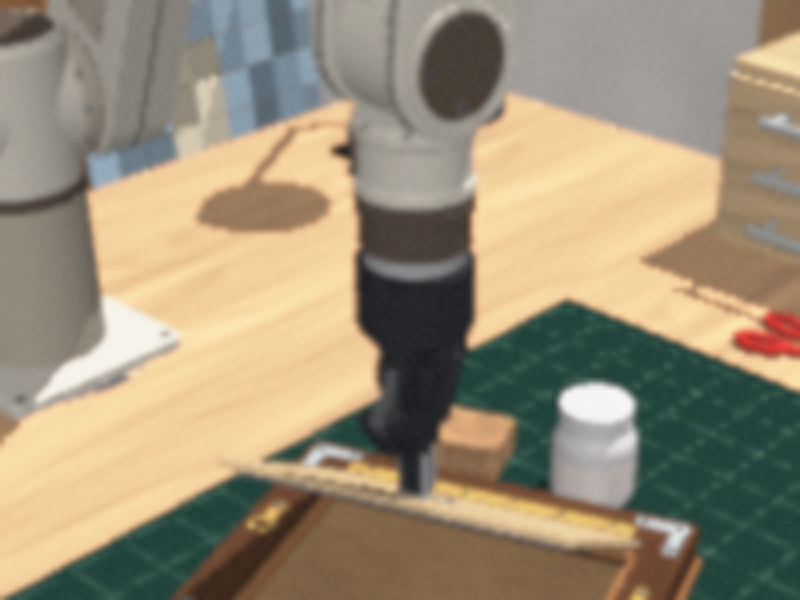

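The panel has swung to about half open, and the tip rests on its outer face at (415,490). I'll carry on until it's shut, finishing slowly with a light press.

Emit:
send_rows([
  [[0, 4, 11], [0, 0, 0], 0],
  [[0, 8, 20], [0, 0, 0], 0],
  [[0, 12, 29], [0, 0, 0], 0],
  [[0, 15, 39], [0, 0, 0], 0],
  [[0, 18, 48], [0, 0, 0], 0],
  [[0, 20, 56], [0, 0, 0], 0],
  [[0, 21, 64], [0, 0, 0], 0],
  [[0, 22, 71], [0, 0, 0], 0],
  [[0, 23, 77], [0, 0, 0], 0],
  [[0, 23, 82], [0, 0, 0], 0],
  [[0, 23, 86], [0, 0, 0], 0],
  [[0, 23, 88], [0, 0, 0], 0],
])

```text
clock: 3.88
eef_pos: [0.5786, -0.1064, 0.1174]
tool_rot: [0.985, 0.173, -0.006, -0.001]
ft_force: [-10.2, 1.4, 26.4]
grip_width: -0.0003
```

```bash
python3 -c "
from h import *
go((0,-.048,.045),(0,-.048,.042))"
```

```text
t 3.88 tip(frame) [ -1.7 -48.8  44.8] F [-9.1  4.8 26.4] turn [-0.004  0.01  -0.   ] grip -0.0002892317066355035
(0, -0.048, 0.045) [1.0, -1.0, -0.0]
(0, -0.048, 0.042) [1.0, -1.0, 3.0]
```

Emit:
send_rows([
  [[0, 0, 0], [0, 0, 0], 0],
  [[0, 0, 0], [0, 0, 0], 0],
  [[0, 0, 0], [0, 0, 0], 0],
  [[0, 0, -10], [0, 0, 0], 0],
  [[0, 0, -30], [0, 0, 0], 0],
  [[0, 0, -45], [0, 0, 0], 0],
  [[0, 0, -45], [0, 0, 0], 0],
])

```text
clock: 4.47
eef_pos: [0.5811, -0.1068, 0.1661]
tool_rot: [0.985, 0.173, -0.003, -0.0]
ft_force: [0.1, 0.1, 0.4]
grip_width: -0.0
```

```bash
cat >> h.py <<'E'
def arc(px_,a,z,r=.034,hx=.011,hy=.010,m=0):
    s,c=np.sin(a),np.cos(a);h=.0085+hx*abs(s)+hy*abs(c)+m
    return (round(float(px_-r*c-h*s),4),round(float(-.1195+r*s-h*c),4),z)
E
python3 -c "
from h import *
p=arc(-.052,-.75,.05,m=.008)
go((p[0],p[1],.09),p)
snap('top','t3.png',(270,135,420,285),4)"
```

```text
t 4.47 tip(frame) [  0.9 -50.2  93.5] F [0.1 0.1 0.4] turn [-0.001  0.005 -0.   ] grip -3.617699158777082e-05
(-0.0555, -0.1656, 0.09) [-57.0, 115.0, 4.0]
(-0.0555, -0.1656, 0.05) [-57.0, 115.0, 44.0]
```

View pics/t3.png

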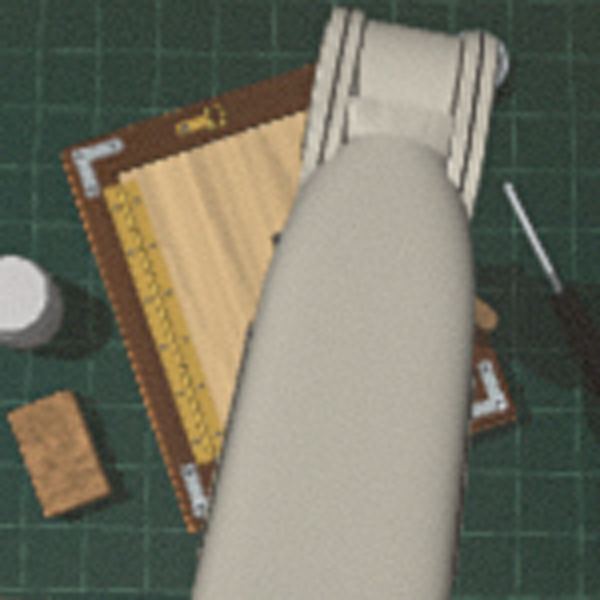

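The frame hasn't moved: its corners are still at (63,153) and (192,530). The back looks shut, and the far edge of the panel is flush at (120,175)-(310,105). The near button is next.

Emit:
send_rows([
  [[-57, 115, 0], [0, 0, 0], 0],
  [[-57, 115, 0], [0, 0, 0], 0],
  [[-57, 115, 0], [0, 0, 0], 0],
  [[-57, 115, 0], [0, 0, 0], 0],
  [[-57, 115, 20], [0, 0, 0], 0],
  [[-57, 115, 43], [0, 0, 0], 0],
  [[-57, 115, 43], [0, 0, 0], 0],
])

```text
clock: 5.1
eef_pos: [0.5623, -0.2334, 0.1159]
tool_rot: [0.985, 0.173, -0.008, -0.003]
ft_force: [-0.5, 0.3, -0.8]
grip_width: 0.0
```

```bash
python3 -c "
from h import *
go(*[arc(-.052,a,.05) for a in np.linspace(-.75,np.pi/2,17)])"
```

```text
t 5.1 tip(frame) [ -60.6 -162.1   43.3] F [-0.3  0.5 -0.8] turn [-0.009  0.014 -0.001] grip 3.0362826923884556e-05
(-0.061, -0.1597, 0.05) [-2.0, -3.0, -7.0]
(-0.0669, -0.1577, 0.05) [-7.0, -5.0, -7.0]
(-0.0725, -0.1546, 0.05) [-13.0, -8.0, -6.0]
(-0.0777, -0.1504, 0.05) [-18.0, -12.0, -6.0]
(-0.0821, -0.1452, 0.05) [-23.0, -18.0, -6.0]
(-0.0855, -0.1391, 0.05) [-26.0, -24.0, -6.0]
(-0.0881, -0.135, 0.05) [-29.0, -28.0, -6.0]
(-0.0903, -0.1309, 0.05) [-31.0, -32.0, -6.0]
(-0.092, -0.1262, 0.05) [-33.0, -37.0, -6.0]
(-0.0929, -0.1209, 0.05) [-33.0, -42.0, -6.0]
(-0.093, -0.1153, 0.05) [-34.0, -48.0, -6.0]
(-0.092, -0.1096, 0.05) [-33.0, -53.0, -6.0]
(-0.09, -0.1038, 0.05) [-31.0, -59.0, -6.0]
(-0.0869, -0.0982, 0.05) [-27.0, -65.0, -6.0]
(-0.0827, -0.0932, 0.05) [-23.0, -70.0, -6.0]
(-0.0775, -0.0889, 0.05) [-18.0, -74.0, -6.0]
(-0.0715, -0.0855, 0.05) [-12.0, -77.0, -6.0]
```

Emit:
send_rows([
  [[0, 0, -7], [0, 0, 0], 0],
  [[-4, -3, -7], [0, 0, 0], 0],
  [[-10, -6, -7], [0, 0, 0], 0],
  [[-15, -10, -7], [0, 0, 0], 0],
  [[-21, -15, -7], [0, 0, 0], 0],
  [[-26, -24, -7], [0, 0, 0], 0],
  [[-30, -30, -7], [0, 0, 0], 0],
  [[-33, -37, -7], [0, 0, 0], 0],
  [[-34, -42, -7], [0, 0, 0], 0],
])

```text
clock: 5.85
eef_pos: [0.5154, -0.205, 0.1243]
tool_rot: [0.985, 0.173, -0.008, -0.003]
ft_force: [1.1, -0.8, -1.0]
grip_width: 0.0001
```

```bash
python3 -c "
from h import *
go(*[arc(-.052,a,.05) for a in np.linspace(-.75,np.pi/2,17)[9:]])
snap('scene','s5.png',(220,130,390,270),4)"
```

```text
t 5.85 tip(frame) [ -95.  -119.5   51.7] F [ 0.8 -1.1 -1. ] turn [-0.008  0.014 -0.001] grip 0.00010497648404917428
(-0.0929, -0.1209, 0.05) [1.0, 1.0, 2.0]
(-0.093, -0.1153, 0.05) [1.0, -5.0, 2.0]
(-0.092, -0.1096, 0.05) [2.0, -11.0, 2.0]
(-0.09, -0.1038, 0.05) [4.0, -16.0, 2.0]
(-0.0869, -0.0982, 0.05) [7.0, -22.0, 2.0]
(-0.0827, -0.0932, 0.05) [11.0, -27.0, 2.0]
(-0.0775, -0.0889, 0.05) [16.0, -31.0, 2.0]
(-0.0715, -0.0855, 0.05) [22.0, -35.0, 2.0]
```

View pics/s5.png

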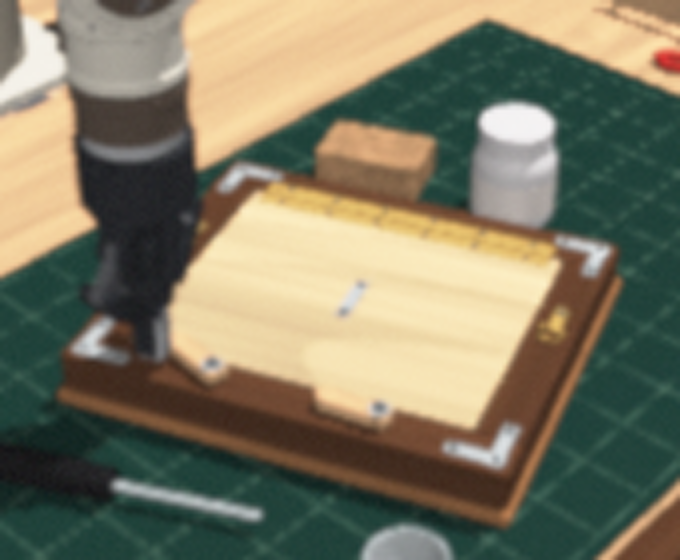

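The back is shut flush, and the near button has turned partway: pivot at (210,365), tip near (178,352), with the finger behind it. I'll finish this button and back off.

Emit:
send_rows([
  [[1, -5, 2], [0, 0, 0], 0],
  [[2, -11, 2], [0, 0, 0], 0],
  [[4, -16, 2], [0, 0, 0], 0],
  [[7, -22, 2], [0, 0, 0], 0],
  [[11, -27, 1], [0, 0, 0], 0],
  [[16, -31, 1], [0, 0, 0], 0],
  [[22, -35, 1], [0, 0, 0], 0],
  [[23, -35, 1], [0, 0, 0], 0],
  [[15, -35, 0], [0, 0, 0], 0],
  [[5, -35, -10], [0, 0, 0], 0],
  [[5, -35, -40], [0, 0, 0], 0],
  [[5, -35, -50], [0, 0, 0], 0],
])

```text
clock: 6.9
eef_pos: [0.5086, -0.1709, 0.1778]
tool_rot: [0.985, 0.172, -0.007, -0.003]
ft_force: [1.5, -0.8, 0.4]
grip_width: -0.0002
```

```bash
python3 -c "
from h import *
p=arc(.068,-.45,.053,m=.01)
go((p[0],p[1],.1),p)
snap('scene','s6.png',(220,130,390,270),4)"
```

```text
t 6.9 tip(frame) [-89.6 -85.2 105.2] F [ 1.1 -1.3  0.4] turn [-0.007  0.012 -0.002] grip -0.0001788928042205364
(0.0514, -0.1634, 0.1) [140.0, 77.0, 3.0]
(0.0514, -0.1634, 0.053) [141.0, 78.0, 50.0]
```

View pics/s6.png

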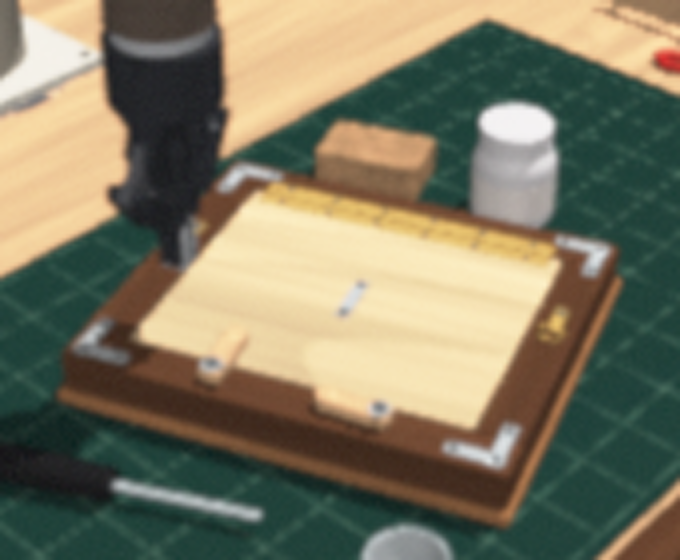

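The near button lies square: pivot (210,365), tip (240,335), parallel to the side rails. Now the far button, using the same sweep.

Emit:
send_rows([
  [[140, 77, 0], [0, 0, 0], 0],
  [[140, 77, 0], [0, 0, 0], 0],
  [[140, 77, 0], [0, 0, 0], 0],
  [[140, 77, 0], [0, 0, 0], 0],
  [[140, 77, 0], [0, 0, 0], 0],
  [[140, 77, 0], [0, 0, 0], 0],
  [[140, 77, 20], [0, 0, 0], 0],
  [[140, 77, 40], [0, 0, 0], 0],
  [[140, 77, 48], [0, 0, 0], 0],
  [[140, 77, 48], [0, 0, 0], 0],
  [[140, 77, 48], [0, 0, 0], 0],
])

```text
clock: 7.87
eef_pos: [0.6664, -0.1961, 0.1301]
tool_rot: [0.985, 0.172, -0.005, -0.002]
ft_force: [0.8, -0.2, 0.1]
grip_width: -0.0001
```

```bash
python3 -c "
from h import *
go(*[arc(.068,a,.051) for a in np.linspace(-.45,np.pi/2,15)])"
```

```text
t 7.87 tip(frame) [  50.3 -162.9   57.5] F [ 0.7 -0.5  0.1] turn [-0.005  0.01  -0.002] grip -5.789577320593703e-05
(0.0471, -0.1544, 0.051) [-4.0, -9.0, 7.0]
(0.042, -0.1501, 0.051) [-9.0, -13.0, 7.0]
(0.0377, -0.1448, 0.051) [-13.0, -18.0, 7.0]
(0.0343, -0.1388, 0.051) [-17.0, -24.0, 7.0]
(0.0318, -0.1348, 0.051) [-19.0, -28.0, 7.0]
(0.0296, -0.1307, 0.051) [-21.0, -33.0, 7.0]
(0.028, -0.126, 0.051) [-23.0, -37.0, 7.0]
(0.0271, -0.1208, 0.051) [-24.0, -42.0, 7.0]
(0.027, -0.1152, 0.051) [-24.0, -48.0, 7.0]
(0.028, -0.1094, 0.051) [-23.0, -54.0, 7.0]
(0.03, -0.1037, 0.051) [-21.0, -60.0, 7.0]
(0.0331, -0.0982, 0.051) [-18.0, -65.0, 7.0]
(0.0373, -0.0931, 0.051) [-14.0, -70.0, 7.0]
(0.0425, -0.0888, 0.051) [-9.0, -74.0, 7.0]
(0.0485, -0.0855, 0.051) [-3.0, -78.0, 7.0]
```

Emit:
send_rows([
  [[0, 0, 7], [0, 0, 0], 0],
  [[-4, -6, 7], [0, 0, 0], 0],
  [[-9, -13, 7], [0, 0, 0], 0],
  [[-13, -18, 7], [0, 0, 0], 0],
  [[-17, -24, 7], [0, 0, 0], 0],
  [[-21, -33, 7], [0, 0, 0], 0],
  [[-23, -37, 7], [0, 0, 0], 0],
  [[-24, -42, 7], [0, 0, 0], 0],
  [[-24, -48, 7], [0, 0, 0], 0],
  [[-23, -54, 7], [0, 0, 0], 0],
])

```text
clock: 8.7
eef_pos: [0.6264, -0.153, 0.1239]
tool_rot: [0.985, 0.172, -0.005, -0.002]
ft_force: [0.9, -1.4, -0.1]
grip_width: -0.0
```

```bash
python3 -c "
from h import *
go(*[arc(.068,a,.051) for a in np.linspace(-.45,np.pi/2,15)[9:]])"
```

```text
t 8.7 tip(frame) [  27.5 -108.8   51.3] F [ 0.4 -1.6 -0.1] turn [-0.005  0.009 -0.003] grip -3.694603308422999e-05
(0.028, -0.1094, 0.051) [-0.0, 0.0, 0.0]
(0.03, -0.1037, 0.051) [2.0, -5.0, 0.0]
(0.0331, -0.0982, 0.051) [5.0, -11.0, 0.0]
(0.0373, -0.0931, 0.051) [9.0, -16.0, 0.0]
(0.0425, -0.0888, 0.051) [14.0, -20.0, 0.0]
(0.0485, -0.0855, 0.051) [20.0, -24.0, 0.0]
```

Emit:
send_rows([
  [[2, -5, 0], [0, 0, 0], 0],
  [[5, -11, 0], [0, 0, 0], 0],
  [[9, -16, 0], [0, 0, 0], 0],
  [[14, -20, 0], [0, 0, 0], 0],
  [[20, -24, 0], [0, 0, 0], 0],
  [[21, -24, 0], [0, 0, 0], 0],
  [[12, -24, 0], [0, 0, 0], 0],
  [[3, -24, -10], [0, 0, 0], 0],
  [[3, -24, -50], [0, 0, 0], 0],
  [[3, -24, -90], [0, 0, 0], 0],
  [[-100, -20, -110], [0, 0, 0], 0],
  [[-100, -20, -110], [0, 0, 0], 0],
])

```text
clock: 9.7
eef_pos: [0.549, -0.1608, 0.235]
tool_rot: [0.985, 0.173, -0.0, 0.001]
ft_force: [-0.1, -1.1, -0.1]
grip_width: -0.0002
```

Emit:
send_rows([
  [[-150, 0, -20], [0, 0, 0], 0],
  [[-150, 0, -20], [0, 0, 0], 0],
  [[-150, 0, -20], [0, 0, 0], 0],
  [[-150, 0, -20], [0, 0, 0], 0],
  [[-150, 0, -20], [0, 0, 0], 0],
  [[-150, 0, -20], [0, 0, 0], 0],
])

```text
clock: 10.2
eef_pos: [0.4072, -0.2126, 0.2567]
tool_rot: [0.985, 0.172, 0.001, 0.001]
ft_force: [-0.4, 0.2, -0.3]
grip_width: 0.0
```

```bash
python3 -c "
from h import *
go()
snap('scene','s7.png',(220,130,390,270),4);snap('top','t7.png',(270,135,420,285),4)"
```

```text
t 10.2 tip(frame) [-198.1  -90.5  184.1] F [-0.2  0.4 -0.3] turn [ 0.003 -0.001 -0.003] grip 1.7786290338335566e-05
```

View pics/t7.png

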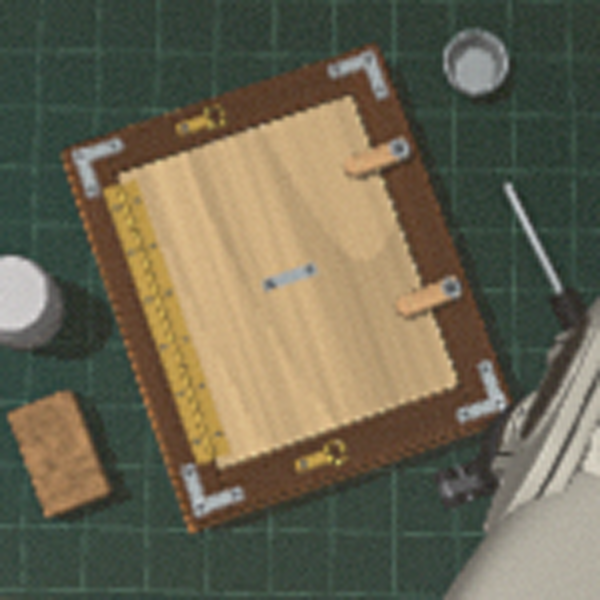

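View pics/s7.png

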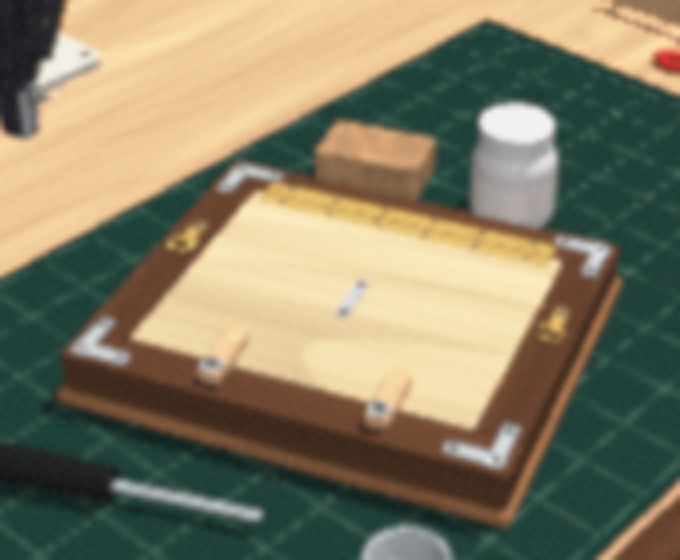

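Both buttons lie square across the edge: in the top view, far runs from (398,150) to (348,170) and near from (452,288) to (400,306). The back is flush, the frame corners haven't moved, and the arm is clear. Handing in.

```bash
python3 -c "
from workcell import order
print(order.job_done())"
```

```text
the job is handed in; nothing more can be done
None
```

The back is shut and both turn-buttons lie square across its edge. I handed the job in at about 10 s of the 64 s allowed; no verdict is reported.

- **Back:** I pushed it down from its outer face with the closed fingertips, following its arc over about 2 s. At the end it sat on its stop with 26 N upward on the tool. The last pictures show it flush with the rails.
- **Turn-buttons:** I pushed each round with the fingertips. By eye, both point within a few degrees of square in the last top view.
- **Surroundings:** The frame's corners are where they were in the first top picture. The jar, block, tin and screwdriver look unmoved. The tape, scissors and brush were not in the last close-ups, but the arm stayed well clear of them.
- **End state:** The arm is clear of everything, with its fingertips about 180 mm above the table and wrist force under 1 N.

One reading was off: the first descent beside the near button went about 7 mm lower than planned. It touched nothing, and I corrected it before pushing. No check failed.

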